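# Hold the hidden pivot-bolt head on the decorating wheel's speed lever

## Robot

A 6-joint arm with a two-finger parallel gripper is mounted at the origin on the work surface. World frame = base frame: x ahead of the robot, y to its left, z up, the work surface at z = 0. Lengths are in m, angles in rad, forces in N, time in s.
With the tool pointing down it reaches from about 0.35 to 0.775 m from the base axis. Payload 5.5 kg.
Tool frame: the origin (TCP) lies between the finger pads; the fingertips stand 25 mm ahead of it and the grasp point (between the pads) lies 6 mm ahead of it; z points along the fingers, y is the line along which they close (so a half turn about z gives the same grasp; the last joint's range is limited). The gripper opens to 85 mm and grips with 20 to 120 N. Pads are 22 mm wide; open, the fingers measure 114 mm over their backs; the gripper's body (76 mm by 85 mm) begins 54 mm behind the grasp point. The pads swing forward as they close: fully open they stand 13 mm farther back than shut.
Start: joints at [-1.354, 0.313, 0.046, 1.304, 0, 1.431], TCP at [0.201, -0.539, 0.256] pointing down, gripper open.
Joint ranges: [-2.76, 2.76], [-0.86, 1.69], [-1.03, 1.26], [-2.2, 2.34], [-1.47, 1.5], [-3.14, 3.14]. Speed limits (rad/s): [2.57, 2.57, 3.14, 3.14, 3.14, 3.14].

## Interface

Orientations are given as a unit quaternion [x, y, z, w].
In Python, from workcell import env gives the robot as it stands. The module is installed in compiled form; this text tells all that it offers.
- The arm moves only by the shell command python3 -m pendant 'ROWS'. ROWS is a JSON object whose one key "motion" holds a list of rows, each a list of 7 numbers: the shift along the tool's x, y, z in m, then the turn, a rotation vector about the tool's x, y, z in rad, then the closure, from 0 (fully open) to 1 (shut). A call has 1 to 5 rows; each row is the pose to reach, as a shift and turn from the pose commanded when the call began, along the tool's axes at that moment; what a row does not reach only later rows make up. A row lasts 1/8 s, in which the tool goes at most 62.5 mm and 10.7 degrees, less where a joint would pass 70% of its speed; a pose out of reach is approached as far as the arm can. A call with a gripper value outside its range is refused whole. The fingers move at their own pace and stop on an object; the grip force is fixed at half the most. Time passes only in rows, so rows that repeat a pose let the fingers close. It gives the time, the measured TCP pose, the force, the opening and the grip force at its end, in the units of the state.
- env.get_obs(): the state, without advancing time (a new reading comes with each control period).
- env.capture(name): name is "scene" or "top" or "wrist"; returns the picture (480x640x3 uint8, red, green, blue); there is no depth.
- env.calibration(name): a dict with "fx", "fy", "cx", "cy" (pixels), "R" (3x3) and "t" (3): a world point X has camera coordinates R X + t; the wrist camera has in their place "mount" (4x4, takes a point from camera to tool coordinates, whose origin is the TCP and whose axes are the flange's). Camera axes: x right, y down, z forward; pixel columns grow to the right and rows downward; lengths in m; the calibration is good to about 2 mm. A picture is of the moment at which its call begins: read the wrist's pose just before it. calibration takes no time and is no camera call.
- env.hand_in(): hands the job in; it is judged then, once.
The state is a dict: "t": time; "joint_positions": joint angles; "joint_velocities": joint speeds; "tau": joint torques, N m; "ee_pos": TCP position; "ee_rot": TCP orientation; "contact_force": force on the tool from outside, world axes, zero at the start; "wrist_torque": the same for the moment, N m; "finger_gap": opening from 0.0 (shut) to 1.0 (fully open); "grasp_force": force on a finger pad.
Only numpy, scipy, OpenCV 4.12 (cv2) and the standard library are available. Lean on these libraries where they do the work, as an engineer would, in place of code of your own. Each camera call takes 0.05 s, during which the arm holds its last target. There are 200 camera calls.

## Task

The speed lever on the decorating wheel has worked loose: bring it down to neutral (level with the table, lying along the little ear on its bracket) and let go of it. Then reach down into the narrow gap between the bracket and the housing, take the head of the lever's pivot bolt between the fingers and hold it firmly, so that it cannot turn when your workmate tightens the nut in front. Finish while still gripping the bolt head, with the bolt not noticeably turned from how you found it, the lever still in neutral, and the lamps, brushes and spanner left where they are.

Things in the scene. Friction and masses are not known exactly. Their poses are not given: they have to be found in the camera images.
- wheel: Bench decorating wheel, fixed. Origin: on the table (z = 0) straight under the pivot bolt, in the plane of the bracket's back face. Axes: x from the robot's side into the machine, y along the lever when level, z up. In this frame, mm: bracket = upright steel plate, x -6 to 0, y -27 to 27, rounded top at z 147. Base plate: x -65 to 375, y -160 to 140, top z 18.
- gap (a point): Fixed point on the pivot axis in the gap, 18.5 mm behind the bracket's back face, 120 mm above the table, with the wheel's axes; the bolt head's centre is 3 mm from it towards the bracket. The gap is 46 mm wide along x, open above and at both ends. Behind it the grey housing: wheel's x 46 to 366, y -155 to 135, top z 138 (mm).
- ear_tip (a point): End of the small bracket ear that marks neutral: a fixed steel tongue 18 mm tall just behind the lever, level, from the bracket out to 84 mm from the pivot axis, at the axis height (120 mm).
- wheel_head (a point): Centre of the top of the round aluminium wheel head: 158 mm above the table, 220 mm across, 212 mm behind the bracket. It does not turn.
- control_box (a point): Centre of the top of the grey control box at the right end of the bracket side: 78 x 40 mm, 103 mm tall. A thin link rod joins it to the lever's short tail, in front of the bracket and below the pivot.
- lever (a joint): Angle of the speed lever about the pivot bolt (rad). 0 = neutral, level, pointing along the wheel's +y; positive = knob end raised; range -0.45 to 1.1. Stays where it is left; takes about 3 N at the knob to move. Starts raised.
- knob (a point): Centre of the black ball knob, 36 mm across, at the free end of the speed lever: 170 mm from the pivot axis, 13 mm on the robot's side of the bracket's back face. The lever is a steel bar 6 mm thick, 18 mm wide. Axes turn with the lever: x along the pivot bolt into the machine, y along the lever away from the pivot.
- bolt_head (a point): Centre of the steel hexagonal bolt head hidden behind the bracket: 30 mm across flats, 34.6 across corners, 13 mm thick (9 to 22 mm behind the bracket's back face, on a round spacer and washer up to 37 mm across), axis level along the wheel's x, 120 mm above the table. Axes turn with the bolt: x along it, two flats face +y and -y.
- bolt_corner (a point): The corner of the bolt head that stands uppermost, 17.3 mm from the bolt's axis.
- bolt (a joint): Angle of the loose pivot bolt about its axis, the wheel's x (rad); 0 = two flats upright (facing the wheel's +y and -y), starts within 0.25 of that. It turns almost freely (0.02 N m). Bolt and nut (30 mm across flats, in front of the lever) turn together.
- diya_green: Green-painted clay oil lamp (diya): round bowl 62 mm across, 28 mm tall, with a pinched lip on one side; stands on the wheel head (top 158 mm above the table). Origin: centre of its underside. Bystander.
- diya_left: Unpainted clay lamp, same shape (62 mm across, 28 mm tall), on the table in front of the machine, under the lever's side. Origin: centre of its underside. Bystander.
- diya_mid: Unpainted clay lamp, same shape, on the table in front of the bracket. Origin: centre of its underside. Bystander.
- diya_side: Green clay lamp, same shape, on the table to the left of the machine. Origin: centre of its underside. Bystander.
- brush_pot: White plastic cup, 74 mm across the rim and 80 mm tall, with three brushes standing in it (tops about 155 mm above the table), on the table to the right of the machine. Origin: centre of its underside. Bystander.
- spanner: Steel spanner 240 mm long, lying on the table in front and to the right of the machine. Origin: on its underside near the middle of its length. Bystander.
- brush: Paint brush 200 mm long, lying on the table to the left of the machine. Origin: on its underside near the middle of its length. Bystander.

How it is judged:
On the way:
1. the speed lever stands in neutral (within 0.07 rad of level) and the robot has let go of it (value of joint lever between -0.07 and 0.07 rad and contact force between each of the arm, the fingers and lever below 0.3 N), for 0.3 s.
At the end, for the whole second after the job is handed in: Fingers grip the bolt head with over 25 N in all, the point between the pads within 22 mm of its centre; the head is still and under 20 degrees (6 mm at its corner) from its first angle; the lever is within 0.07 rad of level and untouched (all of step 1 and contact force between the fingers and bolt above 25 N and distance between the grasp point and bolt_head below 0.022 m and distance of bolt_corner from where it was at the start of the episode below 0.006 m and velocity of joint bolt between -0.05 and 0.05 rad/s); the arm keeps its last pose, push and grip.
It fails at once if a lamp, brush, the brush pot or the spanner is disturbed (moved more than 30 mm) (distance of any of diya_green, diya_left, diya_mid, diya_side, brush_pot, spanner, brush from where it was at the start of the episode above 0.03 m).
It also fails if it takes over 40 s, if anything falls off the work surface, if the arm or the gripper's body presses on something with over 40 N, if the wrist force passes 120 N, or if a joint passes its speed limit or range.

## Working session

There is one attempt and no reset: what is moved stays moved. The work goes in short steps, Python scripts to look and compute and a shell command to move; the robot and the scene stay as the last step left them, time stands still between calls to the robot, and variables do not carry over. Pictures are saved under pics/ and viewed, at most 10 in all, crops included, and the job is handed in when it is done.

```bash
mkdir -p pics
python3 - <<'E'
from workcell import env
import cv2
o=env.get_obs()
for k,v in o.items(): print(k,v)
for n in("scene","top"):
    cv2.imwrite(f"pics/{n}0.png",env.capture(n)[:,:,::-1])
    c=env.calibration(n);print(n,c)
print(env.calibration("wrist"))
E
```

```text
t 0.0
joint_positions [-1.35359694e+00  3.13998066e-01  4.49631679e-02  1.30355426e+00
 -2.87056567e-05  1.43120043e+00]
joint_velocities [-1.40389857e-03  6.65195497e-04  5.21247164e-04  1.72055878e-03
 -2.61013573e-05  1.09432297e-03]
tau [ 1.45414247e-04 -4.80626643e+01  2.98533440e+01  1.95015944e-02
 -4.05366825e-05 -1.57011321e-06]
ee_pos [ 0.20071864 -0.53834316  0.25540366]
ee_rot [ 9.84128902e-01  1.77452815e-01 -4.91157822e-05 -8.95184182e-04]
contact_force [-0.21026523  0.21801194  0.37366841]
wrist_torque [ 0.01579081 -0.06434757  0.06015741]
grasp_force 0.0
finger_gap 1.0027207984469926
scene {'fx': 503.51030959532034, 'fy': 503.51030959532034, 'cx': 324.70405562972365, 'cy': 235.23285775324845, 'R': array([[ 0.08055051,  0.99668669, -0.01128078],
       [ 0.72273014, -0.06619625, -0.68795291],
       [-0.68642025,  0.047262  , -0.72566765]]), 't': array([-8.47656793e-04, -3.45059001e-01,  1.67093979e+00])}
top {'fx': 513.2755347867301, 'fy': 513.2755347867301, 'cx': 324.1781150453581, 'cy': 239.0784240617598, 'R': array([[-0.02891244, -0.99935727, -0.02119256],
       [-0.9807084 ,  0.03246067, -0.19276241],
       [ 0.19332644,  0.01521049, -0.98101658]]), 't': array([0.003848  , 0.57016858, 1.12597386])}
{'fx': 340.40981026382116, 'fy': 340.40981026382116, 'cx': 320.24012467683383, 'cy': 244.97456524645827, 'mount': array([[-7.52981677e-04, -9.59066688e-01, -2.83179308e-01,
         7.16853554e-02],
       [ 9.99999685e-01, -7.93652255e-04,  2.89004166e-05,
         3.60782964e-04],
       [-2.52463323e-04, -2.83179197e-01,  9.59066984e-01,
        -1.16391432e-01],
       [ 0.00000000e+00,  0.00000000e+00,  0.00000000e+00,
         1.00000000e+00]])}
```

View pics/scene0.png

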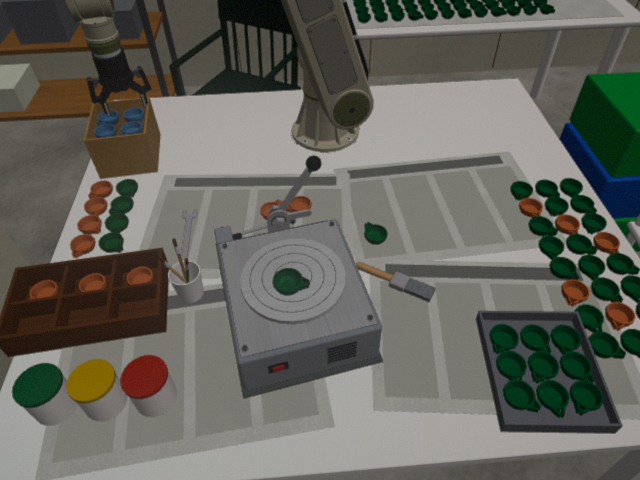

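View pics/top0.png

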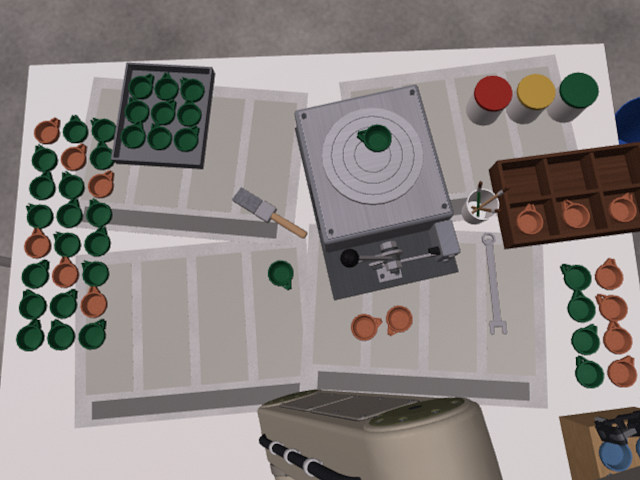

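Run:
```python
import cv2,numpy as np
a=cv2.imread("pics/top0.png")[200:300,290:490]
b=cv2.imread("pics/scene0.png")[145:255,205:365]
a=cv2.resize(a,None,fx=4,fy=4,interpolation=cv2.INTER_CUBIC)[:,:800]
cv2.imwrite("pics/topc.png",a)
cv2.imwrite("pics/scenec.png",cv2.resize(b,None,fx=5,fy=5,interpolation=cv2.INTER_CUBIC))
```

```text
(no output)
```

View pics/topc.png

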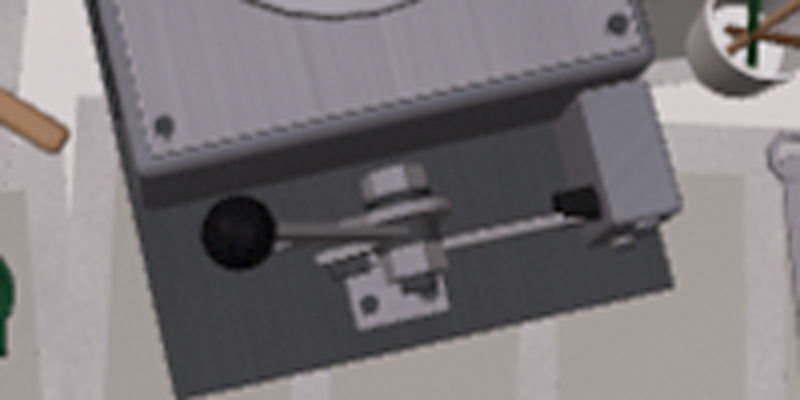

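View pics/scenec.png

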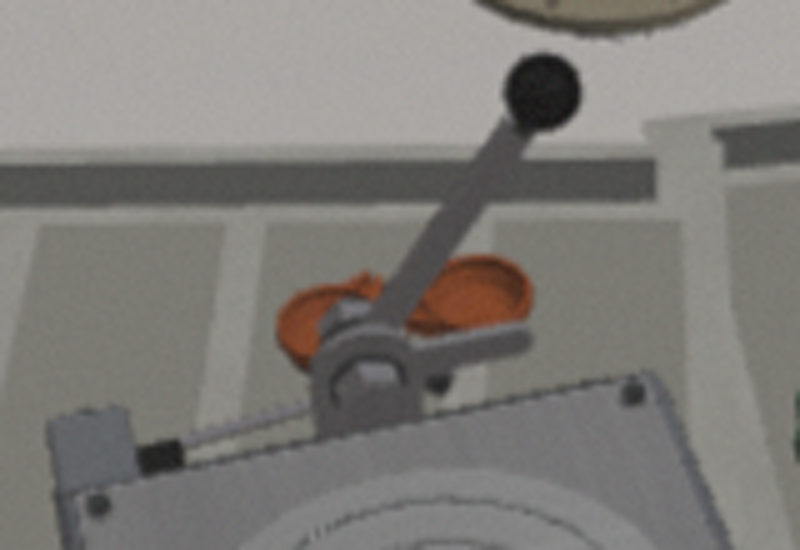

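```bash
cat > h.py <<'E'
import numpy as np
from workcell import env
def ray(n,u,v):
    c=env.calibration(n); R=np.array(c["R"]);t=np.array(c["t"])
    d=R.T@np.array([(u-c["cx"])/c["fx"],(v-c["cy"])/c["fy"],1]); return -R.T@t,d/np.linalg.norm(d)
def plane(n,u,v,z):
    o,d=ray(n,u,v); return o+d*(z-o[2])/d[2]
def tri(p,q):
    (a,d),(b,e)=ray("top",*p),ray("scene",*q)
    s=np.linalg.lstsq(np.c_[d,-e],b-a,rcond=None)[0]
    P,Q=a+s[0]*d,b+s[1]*e; return (P+Q)/2,np.linalg.norm(P-Q)
E
python3 - <<'E'
from h import *
T=lambda x,y:(290+x/4,200+y/4); S=lambda x,y:(205+x/5,145+y/5)
L=plane("top",*T(181,397),.018);Rr=plane("top",*T(672,288),.018)
print(L,Rr,np.linalg.norm(L-Rr))
d=L-Rr; ey=d/np.linalg.norm(d); ex=np.array([ey[1],-ey[0],0]); print("yaw",np.arctan2(ex[1],ex[0]))
O=(L-ey*.140+Rr+ey*.160)/2+ex*.065; O[2]=0; print("origin",O)
k,g=tri(T(239,232),S(543,92)); r=k-O
print("knob",k,g,"wheel",r@ex,r@ey,r[2]-.12,"ang",np.arctan2(r[2]-.12,r@ey),np.hypot(r[2]-.12,r@ey))
for n,p in(("screwL",T(163,126)),("screwR",T(617,24))):
    q=plane("top",*p,.138)-O;print(n,q@ex,q@ey)
for n,p in(("screwL",S(632,393)),("screwR",S(98,505))):
    q=plane("scene",*p,.138)-O;print("sc",n,q@ex,q@ey)
q=plane("scene",*S(530,335),.129)-O;print("ear tip",q@ex,q@ey)
q=plane("top",*T(393,180),.137)-O;print("bolt top",q@ex,q@ey)
q=plane("top",*T(397,207),.147)-O;print("bracket top",q@ex,q@ey)
q=plane("scene",*S(368,372),.12)-O;print("bolt face",q@ex,q@ey)
E
```

```text
[ 0.43423796 -0.0348177   0.018     ] [ 0.48880426 -0.32319141  0.018     ] 0.2934908460585359
yaw 0.18700977503660024
origin [ 0.52352859 -0.157094    0.        ]
knob [ 0.49220773 -0.06267295  0.25847933] 0.002767985049992076 wheel -0.013219854077545914 0.09859800883902207 0.13847932618369113 ang 0.9520584997341911 0.16999438557584481
screwL 0.06920040252799647 0.11660179648409602
screwR 0.07055567423602853 -0.13417001167170675
sc screwL 0.06827951316318037 0.11866503735917257
sc screwR 0.07044133800824123 -0.1320112682667679
ear tip 0.007992757378071879 0.08440006130399644
bolt top 0.013953601167501715 0.0034527226835459916
bracket top -0.0021077001768913073 0.006261385128307845
bolt face 0.0022240227557693963 0.004804814604997159
```

```bash
cat >> h.py <<'E'
from scipy.spatial.transform import Rotation as Rn
YAW=.194; EX=np.array([np.cos(YAW),np.sin(YAW),0]);EY=np.array([-np.sin(YAW),np.cos(YAW),0]); O=np.array([.523,-.154,0])
W=lambda x,y,z:O+EX*x+EY*y+np.array([0,0,z])
DOWN=Rn.from_matrix(np.c_[EX,-EY,[0,0,-1]])
def go(*ps,rot=DOWN):
    o=env.get_obs();R=Rn.from_quat(o["ee_rot"])
    print("t",o["t"],"wheel",[round(1000*float(v),1) for v in ((o["ee_pos"]-O)@EX,(o["ee_pos"]-O)@EY,o["ee_pos"][2])],"F",o["contact_force"].round(1),"gap",o["finger_gap"])
    for p in ps: print((R.inv().apply(p-o["ee_pos"])).round(4),(R.inv()*rot).as_rotvec().round(3))
E
python3 - <<'E'
from h import *
go(W(-60,-150,340)*0+np.array([.30,-.37,.34]),W(-.013,.096,.34),W(-.013,.097,.310))
E
```

```text
t 0.1 wheel [-390.3, -315.0, 255.5] F [ 0.8 -0.4 -0.6] gap 0.9971046776192773
[ 0.1519 -0.1232 -0.0843] [-0.002 -0.     0.163]
[ 0.439  -0.3446 -0.0838] [-0.002 -0.     0.163]
[ 0.4391 -0.3455 -0.0538] [-0.002 -0.     0.163]
```

```bash
python3 -m pendant '{"motion":[[0.03,-0.02,-0.05,0,0,0.08,1],[0.08,-0.06,-0.08,0,0,0.163,1],[0.13,-0.1,-0.084,0,0,0.163,1],[0.18,-0.14,-0.084,0,0,0.163,1],[0.23,-0.18,-0.084,0,0,0.163,1]]}' && python3 -c "
from h import *
go(W(-.013,.096,.34),W(-.013,.097,.310))"
```

```text
t: 0.72
ee_pos: [0.3477, -0.2987, 0.3402]
ee_rot: [0.995, 0.096, 0.0, 0.0]
contact_force: [0.2, -1.4, -0.1]
finger_gap: -0.002
grasp_force: 0.0
t 0.725 wheel [-199.9, -108.2, 340.2] F [ 0.2 -1.4 -0.1] gap -0.001892183640580248
[ 1.867e-01 -2.043e-01  2.000e-04] [ 0.    -0.    -0.001]
[ 0.1867 -0.2053  0.0302] [ 0.    -0.    -0.001]
```

```bash
python3 -m pendant '{"motion":[[0.037,-0.041,0,0,0,0,1],[0.075,-0.082,0,0,0,0,1],[0.112,-0.123,0,0,0,0,1],[0.15,-0.164,0,0,0,0,1],[0.187,-0.205,0.02,0,0,0,1]]}'
python3 - <<'E'
from h import *
import cv2
cv2.imwrite("pics/scene1.png",env.capture("scene")[100:220,250:390,::-1].repeat(4,0).repeat(4,1))
a0=.94
go(*[W(-.013,.17*np.cos(a)-.002,.12+.17*np.sin(a)+.018+.025) for a in (.9,.7,.5,.3,.15,.0)])
E
```

```text
t: 1.35
ee_pos: [0.4926, -0.0617, 0.3211]
ee_rot: [0.995, 0.097, 0.001, 0.001]
contact_force: [0.1, -0.6, -0.6]
finger_gap: 0.006
grasp_force: 0.0
t 1.4 wheel [-10.0, 101.4, 317.3] F [ 1.6  3.3 -2.3] gap -0.0011957930437538427
[-0.003  -0.0022  0.0212] [-0.004 -0.     0.005]
[-0.0029 -0.0264  0.0449] [-0.004 -0.     0.005]
[-0.0028 -0.0454  0.073 ] [-0.004 -0.     0.005]
[-0.0028 -0.0585  0.1043] [-0.004 -0.     0.005]
[-0.0028 -0.0641  0.1292] [-0.004 -0.     0.005]
[-0.0028 -0.0659  0.1546] [-0.004 -0.     0.005]
```

View pics/scene1.png

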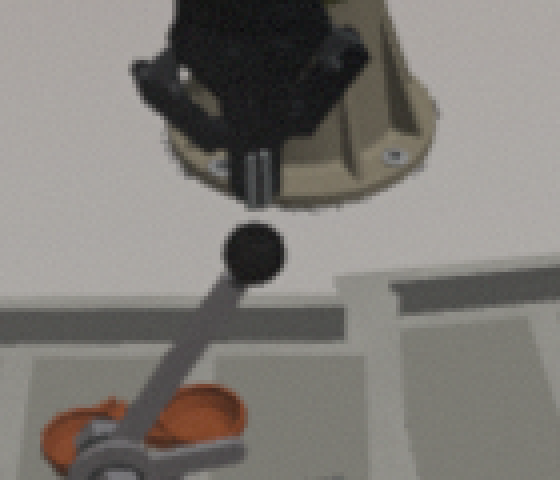

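```bash
python3 -m pendant '{"motion":[[-0.003,-0.002,0.021,0,0,0,1],[-0.003,-0.015,0.032,0,0,0,1],[-0.003,-0.026,0.045,0,0,0,1],[-0.003,-0.037,0.058,0,0,0,1],[-0.003,-0.045,0.073,0,0,0,1]]}'
python3 - <<'E'
from h import *
go(*[W(-.013,.17*np.cos(a)-.002,.12+.17*np.sin(a)+.018+.025) for a in (.4,.3,.2,.1,.02)])
E
```

```text
t: 2.02
ee_pos: [0.4796, -0.0094, 0.2518]
ee_rot: [0.995, 0.1, 0.005, -0.011]
contact_force: [-6.7, 44.1, 34.1]
finger_gap: -0.001
grasp_force: 21.4
t 2.025 wheel [-14.7, 150.2, 251.8] F [-6.7 44.1 34.1] gap -0.0007392646150544739
[ 0.0015 -0.0039  0.0227] [-0.021 -0.012  0.007]
[ 0.0013 -0.0094  0.0388] [-0.021 -0.012  0.007]
[ 0.0011 -0.0132  0.0553] [-0.021 -0.012  0.007]
[ 0.001  -0.0154  0.0722] [-0.021 -0.012  0.007]
[ 0.0008 -0.0159  0.0857] [-0.021 -0.012  0.007]
```

Run:
```python
from h import *
import cv2
cv2.imwrite("pics/scene2.png",env.capture("scene")[100:220,250:390,::-1].repeat(4,0).repeat(4,1))
print(env.get_obs()["contact_force"])
```

```text
[-3.45434011 41.23006653 27.20754711]
```

View pics/scene2.png

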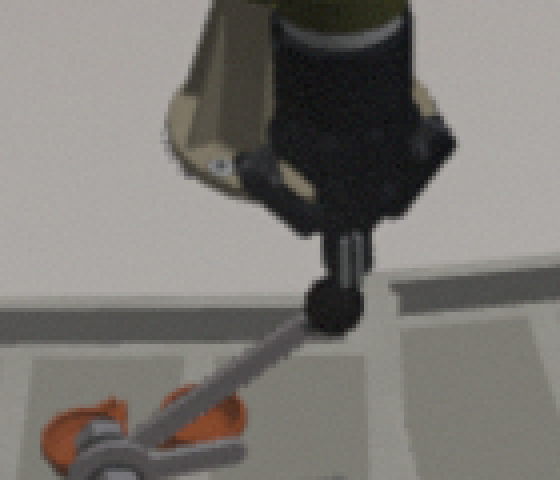

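```bash
python3 -m pendant '{"motion":[[0,0,-0.02,0,0,0,1],[0,0.014,-0.02,0,0,0,1],[0,0.014,-0.02,0,0,0,1]]}'
python3 - <<'E'
from h import *
import cv2
t=env.capture("top");s=env.capture("scene")
r=[]
for im,(x0,y0,x1,y1) in((t,(325,215,375,290)),(s,(300,165,350,200))):
    m=(im.max(2)<45).astype(np.uint8); m=m[y0:y1,x0:x1]
    n,l,st,c=cv2.connectedComponentsWithStats(m); i=[j for j in range(1,n) if st[j,4]>30]
    print([(st[j].tolist(),(c[j]+[x0,y0]).round(1).tolist()) for j in i])
go(*[W(-.013,.17*np.cos(a)-.008,.12+.17*np.sin(a)+.018+.025) for a in (.5,.4,.3,.2,.1,.02)])
cv2.imwrite("pics/s3.png",np.vstack([s[120:220,260:400,::-1].repeat(3,0).repeat(3,1),t[210:300,300:440,::-1].repeat(3,0).repeat(3,1)]))
E
```

```text
t: 2.45
ee_pos: [0.4823, -0.0347, 0.2664]
ee_rot: [0.995, 0.096, -0.0, 0.0]
contact_force: [-1.0, -1.1, 0.2]
finger_gap: 0.0
grasp_force: 0.0
[]
[([27, 5, 14, 14, 149], [333.7, 177.0])]
t 2.55 wheel [-17.3, 125.5, 266.1] F [ 1.1  0.1 -0.6] gap 0.004276750947988315
[ 0.0043 -0.0156  0.0216] [-0.001  0.002 -0.002]
[ 0.0043 -0.023   0.0369] [-0.001  0.002 -0.002]
[ 0.0044 -0.0288  0.0528] [-0.001  0.002 -0.002]
[ 0.0044 -0.033   0.0693] [-0.001  0.002 -0.002]
[ 0.0044 -0.0355  0.0861] [-0.001  0.002 -0.002]
[ 0.0044 -0.0363  0.0997] [-0.001  0.002 -0.002]
```

View pics/s3.png

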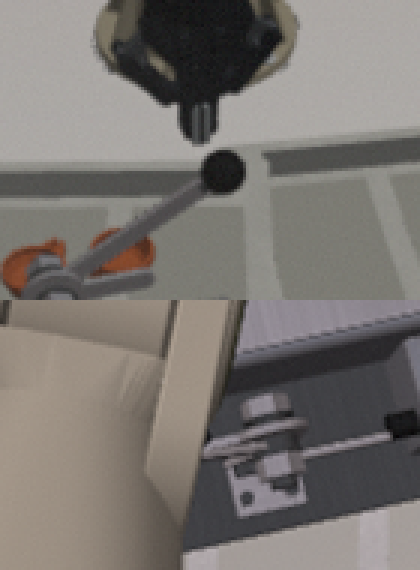

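```bash
cat >> h.py <<'E'
def xplane(n,u,v,x):
    o,d=ray(n,u,v); o=o-O; s=(x-o@EX)/(d@EX); p=o+s*d; return p@EY,p[2]
E
python3 - <<'E'
from h import *
for q in((313.6,163.4),(333.7,177)):
    y,z=xplane("scene",*q,-.013); print(y,z,np.arctan2(z-.12,y),np.hypot(y,z-.12))
E
```

```text
0.09706858609779746 0.25784076193189787 0.9572516896320996 0.16858940078484075
0.14474700359473353 0.20648284923252636 0.5385614926886461 0.1686148814933892
```

```bash
python3 -m pendant '{"motion":[[0.004,-0.012,0.012,0,0,0,1],[0.004,-0.014,0.024,0,0,0,1],[0.004,-0.021,0.038,0,0,0,1],[0.004,-0.026,0.053,0,0,0,1],[0.004,-0.03,0.069,0,0,0,1]]}'
python3 - <<'E'
from h import *
go(*[W(-.013,.17*np.cos(a)-.008,.12+.17*np.sin(a)+.018+.025) for a in (.2,.1,.02,0)])
E
```

```text
t: 3.18
ee_pos: [0.4801, -0.0027, 0.1971]
ee_rot: [0.995, 0.097, -0.0, 0.0]
contact_force: [0.8, 1.5, 2.3]
finger_gap: -0.001
grasp_force: 1.1
t 3.175 wheel [-12.9, 156.8, 197.1] F [0.8 1.5 2.3] gap -0.0006344823622110483
[-0.0001 -0.0018  0.0003] [0. 0. 0.]
[-0.0001 -0.0044  0.0171] [0. 0. 0.]
[-0.0001 -0.0052  0.0307] [0. 0. 0.]
[-0.0001 -0.0052  0.0341] [0. 0. 0.]
```

Works nicely. Continue to neutral, then lift.

```bash
python3 -m pendant '{"motion":[[0,-0.003,0.012,0,0,0,1],[0,-0.005,0.022,0,0,0,1],[0,-0.006,0.033,0,0,0,1],[0,-0.006,0.033,0,0,0,1]]}' && python3 -m pendant '{"motion":[[0,0,-0.05,0,0,0,1],[-0.02,0.06,-0.1,0,0,0,1],[-0.02,0.12,-0.1,0,0,0,0.5]]}'
python3 - <<'E'
from h import *
import cv2
s=env.capture("scene")
m=(s.max(2)<45).astype(np.uint8)[165:230,310:380]
n,l,st,c=cv2.connectedComponentsWithStats(m)
for j in range(1,n):
    if st[j,4]>30:
        q=c[j]+[310,165];y,z=xplane("scene",*q,-.013);print(st[j],q,y,z,np.arctan2(z-.12,y),np.hypot(y,z-.12))
go(W(.0225,0,.25),W(.0225,0,.2))
E
```

```text
t: 3.68
ee_pos: [0.4787, 0.0025, 0.1642]
ee_rot: [0.995, 0.097, -0.001, 0.0]
contact_force: [-0.2, 0.4, 0.6]
finger_gap: -0.002
grasp_force: 0.0
t: 4.05
ee_pos: [0.4821, -0.1082, 0.267]
ee_rot: [0.995, 0.098, 0.002, 0.002]
contact_force: [1.5, -0.4, -0.4]
finger_gap: 0.2
grasp_force: 0.0
[ 28  31  12  13 128] [343.4375    202.0234375] 0.17024176784248668 0.11948400712828289 -0.003030932409774796 0.17024254981284437
t 4.1 wheel [-31.1, 44.8, 266.8] F [ 3.3 -5.4  2.1] gap 0.28911045760672505
[0.0537 0.0444 0.0174] [ 0.009 -0.005 -0.005]
[0.0535 0.0439 0.0674] [ 0.009 -0.005 -0.005]
```

```bash
python3 -m pendant '{"motion":[[0.03,0.022,0,0,0,0,0],[0.054,0.044,0,0,0,0,0],[0.054,0.044,0,0,0,0,0],[0.054,0.044,0,0,0,0,0]]}'
python3 - <<'E'
from h import *
import cv2
o=env.get_obs();np.savez("pose.npz",p=o["ee_pos"],r=o["ee_rot"])
w=env.capture("wrist");cv2.imwrite("pics/wristfull.png",w[:,:,::-1]);
c=env.calibration("wrist");M=np.array(c["mount"]);R=Rn.from_quat(o["ee_rot"]).as_matrix()
def px(P):
    q=M[:3,:3].T@(R.T@(P-o["ee_pos"])-M[:3,3]);return c["fx"]*q[0]/q[2]+c["cx"],c["fy"]*q[1]/q[2]+c["cy"]
u,v=map(int,px(W(.0155,0,.137)));print(u,v)
x0,y0=max(u-100,0),max(v-75,0);print(x0,y0)
cv2.imwrite("pics/wr.png",cv2.resize(w[y0:y0+150,x0:x0+200,::-1],None,fx=4,fy=4,interpolation=cv2.INTER_CUBIC))
for n,P in(("head top front",W(.009,0,.1373)),("head top back",W(.022,0,.1373)),("bracket top",W(0,0,.147)),("Hy+",W(.022,.015,.1287)),("Hy-",W(.022,-.015,.1287))): a=px(P);print(n,(a[0]-x0)*4,(a[1]-y0)*4)
go(W(.0225,0,.2))
E
```

```text
t: 4.6
ee_pos: [0.542, -0.1398, 0.2631]
ee_rot: [0.995, 0.097, -0.001, -0.0]
contact_force: [-0.8, 0.3, -0.7]
finger_gap: 1.002
grasp_force: 0.0
333 252
233 177
head top front 401.61173224110576 335.32040404103486
head top back 402.29094952566766 269.0023189187532
bracket top 403.0911473602937 399.2234456069855
Hy+ 322.23830303625664 256.4119193628544
Hy- 478.9882890541469 256.22094939117324
t 4.65 wheel [21.3, 10.5, 263.3] F [ 0.2 -0.2  0.2] gap 0.9957863201149677
[0.0013 0.0105 0.0633] [-0.     0.001 -0.   ]
```

View pics/wr.png

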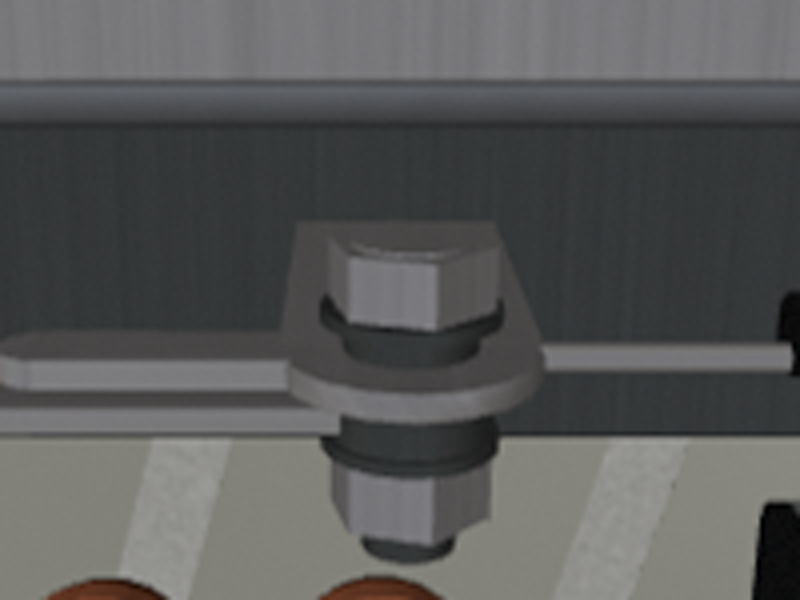

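Run:
```python
from h import *
rot=Rn.from_rotvec(EX*.25)*DOWN; zt=rot.apply([0,0,1])
G=W(.024,-.0022,.118)
go(G-zt*.106,G-zt*.056,G-zt*.006,rot=rot)
```

```text
t 4.65 wheel [21.3, 10.5, 263.3] F [ 0.2 -0.2  0.2] gap 0.9957863201149677
[0.0027 0.039  0.0426] [ 0.25   0.001 -0.   ]
[0.0028 0.0266 0.091 ] [ 0.25   0.001 -0.   ]
[0.0028 0.0143 0.1395] [ 0.25   0.001 -0.   ]
```

```bash
python3 -m pendant '{"motion":[[0.001,0.02,0.01,0.12,0,0,0],[0.003,0.039,0.03,0.25,0,0,0],[0.003,0.039,0.043,0.25,0,0,0],[0.003,0.033,0.067,0.25,0,0,0],[0.003,0.033,0.067,0.25,0,0,0]]}'
python3 - <<'E'
from h import *
import cv2
rot=Rn.from_rotvec(EX*.25)*DOWN; zt=rot.apply([0,0,1])
G=W(.024,-.0022,.118)
go(G-zt*.056,G-zt*.006,rot=rot)
w=env.capture("wrist")
cv2.imwrite("pics/wr2.png",w[:,:,::-1])
o=env.get_obs();c=env.calibration("wrist");M=np.array(c["mount"]);R=Rn.from_quat(o["ee_rot"]).as_matrix()
for n,P in(("head back",W(.0232,-.0022,.12)),("corner",W(.0167,-.0065,.1368))):
    q=M[:3,:3].T@(R.T@(P-o["ee_pos"])-M[:3,3]);print(n,c["fx"]*q[0]/q[2]+c["cx"],c["fy"]*q[1]/q[2]+c["cy"])
E
```

```text
t: 5.28
ee_pos: [0.5503, -0.17, 0.1954]
ee_rot: [0.987, 0.096, -0.014, -0.125]
contact_force: [-0.4, 0.0, 0.1]
finger_gap: 1.0
grasp_force: 0.0
t 5.275 wheel [23.7, -20.9, 195.4] F [-0.4  0.   0.1] gap 1.0002331166083795
[0.0003 0.001  0.0237] [-0.002  0.003  0.   ]
[0.0005 0.0011 0.0737] [-0.002  0.003  0.   ]
head back 319.60642309965215 268.5640180168037
corner 319.58065498641224 289.99222843658964
```

View pics/wr2.png

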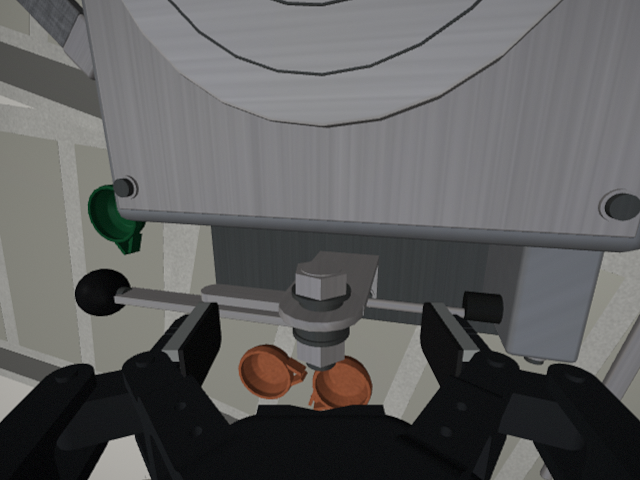

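Run:
```python
import cv2
a=cv2.imread("pics/wr2.png",0)
for r in (272,280,286,292,296): print(r,a[r,290:352].tolist())
b=cv2.resize(a[250:375,260:385],None,fx=4.8,fy=4.8,interpolation=cv2.INTER_CUBIC);cv2.imwrite("pics/wr2c.png",b)
```

```text
272 [58, 58, 58, 56, 57, 62, 76, 75, 76, 76, 75, 74, 86, 102, 104, 110, 96, 80, 73, 75, 74, 75, 75, 75, 74, 74, 75, 75, 71, 74, 73, 75, 74, 74, 75, 73, 72, 73, 73, 75, 73, 74, 73, 74, 74, 74, 73, 74, 73, 73, 73, 76, 75, 76, 74, 76, 74, 75, 73, 74, 74, 75]
280 [57, 58, 56, 55, 67, 95, 126, 126, 125, 124, 123, 123, 123, 125, 125, 127, 126, 126, 124, 122, 124, 127, 128, 129, 128, 126, 127, 128, 131, 133, 124, 87, 90, 91, 90, 89, 87, 88, 89, 89, 90, 91, 90, 91, 89, 89, 87, 91, 91, 91, 92, 90, 90, 93, 92, 92, 85, 73, 75, 74, 76, 75]
286 [76, 75, 50, 29, 26, 69, 129, 125, 126, 125, 123, 124, 123, 124, 125, 127, 127, 125, 124, 122, 123, 127, 128, 128, 127, 127, 127, 128, 131, 130, 123, 85, 89, 90, 90, 88, 87, 88, 87, 89, 88, 90, 90, 88, 89, 87, 87, 91, 91, 91, 91, 90, 90, 92, 94, 87, 56, 27, 31, 43, 69, 77]
292 [72, 60, 41, 34, 27, 70, 130, 127, 126, 126, 124, 122, 125, 125, 124, 126, 126, 125, 124, 122, 124, 125, 127, 128, 127, 127, 127, 128, 131, 130, 113, 86, 88, 90, 89, 89, 87, 88, 88, 87, 90, 90, 89, 89, 88, 88, 89, 90, 91, 92, 90, 90, 90, 93, 94, 86, 44, 31, 34, 31, 39, 68]
296 [75, 71, 57, 49, 52, 55, 51, 44, 35, 30, 28, 34, 41, 52, 81, 96, 102, 109, 119, 127, 125, 127, 130, 129, 128, 128, 127, 128, 129, 129, 113, 84, 88, 90, 90, 88, 88, 88, 88, 89, 92, 91, 91, 89, 81, 77, 76, 66, 56, 48, 45, 31, 28, 32, 31, 30, 33, 30, 29, 36, 63, 73]
```

View pics/wr2c.png

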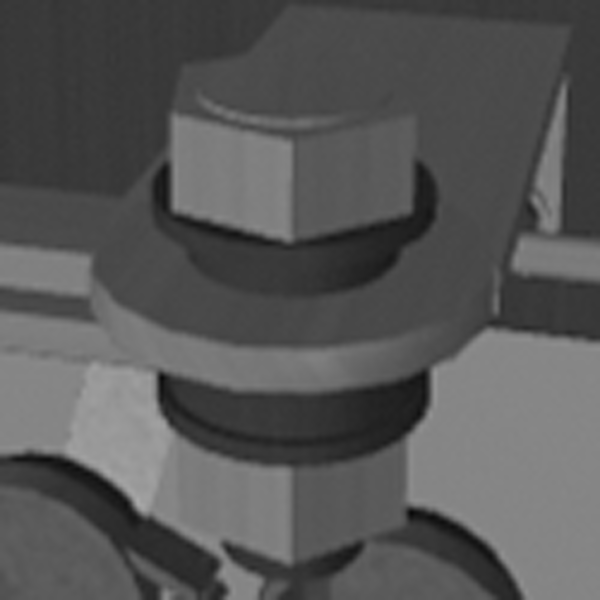

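```bash
python3 -m pendant '{"motion":[[0.001,0,0.025,0,0,0,0],[0.001,0,0.05,0,0,0,0],[0.001,0,0.074,0,0,0,0],[0.001,0,0.074,0,0,0,0]]}'
python3 - <<'E'
from h import *
rot=Rn.from_rotvec(EX*.25)*DOWN; zt=rot.apply([0,0,1])
go(W(.024,-.0022,.118)-zt*.006,rot=rot)
E
```

```text
t: 5.82
ee_pos: [0.5487, -0.1525, 0.125]
ee_rot: [0.987, 0.097, -0.013, -0.124]
contact_force: [0.2, 0.6, 0.7]
finger_gap: 1.0
grasp_force: 0.0
t 5.825 wheel [25.5, -3.4, 125.0] F [0.2 0.6 0.7] gap 0.9995567394380249
[-0.0015  0.0005  0.0011] [-0.     0.001  0.001]
```

```bash
python3 -m pendant '{"motion":[[-0.001,0,0,0,0,0,0.3],[-0.001,0,0,0,0,0,0.5],[-0.001,0,0,0,0,0,0.75],[-0.001,0,0,0,0,0,1],[-0.001,0,0,0,0,0,1]]}' && python3 -m pendant '{"motion":[[0,0,0,0,0,0,1],[0,0,0,0,0,0,1],[0,0,0,0,0,0,1]]}'
python3 - <<'E'
from h import *
import cv2
o=env.get_obs();print(o["ee_pos"],o["ee_rot"],o["wrist_torque"])
s=env.capture("scene")
m=(s.max(2)<45).astype(np.uint8)[185:230,325:370]
n,l,st,c=cv2.connectedComponentsWithStats(m)
for j in range(1,n):
    if st[j,4]>30: q=c[j]+[325,185];y,z=xplane("scene",*q,-.013);print(st[j],np.arctan2(z-.12,y),np.hypot(y,z-.12))
go()
E
```

```text
t: 6.45
ee_pos: [0.5486, -0.1525, 0.1264]
ee_rot: [0.987, 0.096, -0.011, -0.125]
contact_force: [-1.2, 5.5, 8.3]
finger_gap: 0.337
grasp_force: 59.2
t: 6.82
ee_pos: [0.5486, -0.1526, 0.1264]
ee_rot: [0.987, 0.096, -0.011, -0.125]
contact_force: [-1.9, 4.4, 7.2]
finger_gap: 0.334
grasp_force: 59.2
[ 0.54858881 -0.15257067  0.126395  ] [ 0.98738961  0.09617667 -0.01124858 -0.1252409 ] [ 1.11834195  0.23390325 -0.03849351]
[ 13  11  12  13 128] -0.003030932409774796 0.17024254981284437
t 6.875 wheel [25.4, -3.5, 126.4] F [-0.4  5.1  8.2] gap 0.337115016540806
```

```bash
python3 -c "
from workcell import env
print(env.hand_in())"
```

```text
the job is handed in; nothing more can be done
None
```

The job is handed in, but no verdict came back: the lever reads level in the scene camera and untouched, and the fingers grip the bolt head on its flats at about 59 N, at the angle I found it, with no sign of any bystander having been touched.

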